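# Lay the oil bottle on the bottle roller and latch its carriage

### The arm

A 6-joint arm with a two-finger parallel gripper is mounted at the origin on a cart in front of the work surface, level with it; the furniture and walls round the work are solid. World frame = base frame: x ahead of the robot, y to its left, z up, the work surface at z = 0. Lengths are in m, angles in degrees, forces in N, time in s.
With the tool pointing down it reaches from about 0.4 to 0.825 m from the base axis. Payload 7 kg.
Tool frame: the origin (TCP) lies midway between the tips of the shut fingers; the grasp point (between the pads) lies r.grip_depth behind it (r.grip_depth is the distance from the TCP to the grasp point, in m); z points along the fingers, y is the line along which they close (so a half turn about z gives the same grasp; the last joint's range is limited). The gripper opens to 88 mm and grips with 3 to 60 N. Pads are 19 mm wide; open, the fingers measure 130 mm over their backs; the gripper's body (78 mm by 193 mm) begins 47 mm behind the grasp point.
Start: joints at [-55.571, 20.546, 0.682, 0, -70.136, -16.507], TCP at [0.208, -0.642, 0.227] pointing down, gripper open.
Joint ranges: [-176.03, 176.03], [-82.01, 121.73], [-58.28, 71.71], [-173.87, 95.51], [-174.79, -0.11], [-173.66, 173.66]. Speed limits (degrees/s): [136.94, 136.94, 172.46, 180, 180, 180].

### API

Orientations are given as [roll, pitch, yaw] about the fixed x, y, z axes, in that order (R = Rz(yaw) Ry(pitch) Rx(roll)).
In Python, from plant import r gives the robot as it stands.
- The arm moves only by the tool pendant, called after "Request:" as name(argument=value, ...) on one line, values as JSON. Schema: {"type":"object","properties":{"motion":{"type":"array","items":{"type":"array","items":{"type":"number"},"minItems":6,"maxItems":6},"minItems":1,"maxItems":12},"aperture":{"type":"number"},"squeeze":{"type":"number"},"only":{"type":"string"},"quiet":{"type":"boolean"},"lines":{"type":"string"}},"required":["motion"],"additionalProperties":false}. motion is a list of rows, 1 to 12 of them, each of 6 numbers: dx, dy, dz in cm, then a rotation vector rx, ry, rz in units of 5 degrees; each row is the pose to reach, as a shift and turn from the pose commanded when the call began, along the tool's axes at that moment; what a row does not reach only later rows make up. A row lasts 1/12 s, in which the tool goes at most 0.0417 m and 7.16 degrees, less where a joint would pass 70% of its speed; a pose out of reach is approached as far as the arm can. aperture is the finger opening in m, set as the call begins (left out keeps the last). The fingers move at their own pace and stop on an object; squeeze is the grip in N (left out, the last holds). Time passes only in rows, so rows that do not move let the fingers close. The tool returns the time, the measured TCP pose, the force, the opening and the grip force at its end. only (a regular expression) keeps the lines of the reply that match it, lines (a string "A,B") keeps lines A to B, and quiet returns only ok. Input that does not fit is refused with a message, and nothing moves.
- r.get_state(): the state, without advancing time (a new reading comes with each control period).
- r.capture(name): name is "scene" or "top"; returns a dict with "frame" (480x640x3 uint8, red, green, blue), "z_map" (480x640 float32, m along the optical axis (not along the pixel's ray), 0 where there is no reading), "fx", "fy", "cx", "cy" (pixels), "cam_to_world" (4x4, takes a point from camera to world coordinates). Camera axes: x right, y down, z forward; pixel columns grow to the right and rows downward; lengths in m; the calibration is good to about 2 mm. A picture is of the moment at which its call begins.
- r.close_job(): hands the job in; it is judged then, once.
The state is a dict: "time_s": time; "joints": joint angles; "qd": joint speeds; "joint_torque": joint torques, N m; "tcp_pos": TCP position; "eef_rot": TCP orientation; "contact_force": force on the tool from outside, world axes, zero at the start; "moment": the same for the moment, N m; "gripper_width": finger opening in m; "gripper_force": force on a finger pad.
Only numpy, scipy, OpenCV 4.12 (cv2) and the standard library are available. Lean on these libraries where they do the work, as an engineer would, in place of code of your own. Each camera call takes 0.05 s, during which the arm holds its last target. There are 200 camera calls.

### The job

The capped white bottle stands on the loading step of the bottle roller's pulled-out carriage. Tip it over onto the two rubber rollers so that it lies level between them, cap away from the step and its foot dropped down off the step. Then press the carriage in by its bar handle until its push-push catch engages, let go, and see that it stays latched; do not knock the mug, the small dropper bottle or the roll of tape about.

Things in the scene. Friction and masses are not known exactly. Their poses are not given: they have to be found in the camera images.
- flask: White plastic bottle with a screw cap and a label band: body a cylinder 44 mm in diameter and 92 mm tall, cap 28 mm in diameter, 103 mm over all, 0.10 to 0.16 kg. Origin at the centre of its underside, z along its axis to the cap. It starts upright on the step.
- roller_unit: Bottle roller: grey sheet-metal box fixed on the worktop, 118 deep, 248 wide, 94 mm high. Origin on the worktop under the bay's front opening; x into the box (the way the carriage closes), y left, z up. The box fills x 0 to 0.118, y -0.100 to 0.148 (y over 0.100 is a control column; its knob stands out 14 mm). The opening, z 11 to 82 mm, passes only a lying bottle.
- carriage (a joint): How far the carriage is pushed in (m): 0 fully out, 0.091 end stop; friction 1 N. From 0.051 on an ejector spring and the catch resist with 2 to 6 N. Pressed to the stop (8 N is enough, 12 to 15 N sure) and let go, it comes back to about 0.082 and the push-push catch holds it; not pressed to the stop it springs out to 0.05-0.053. Pressing a latched carriage to the stop again releases it.
- seat (a point): Point of the carriage where the centre of the bottle's underside comes when it lies properly on the rollers, 49 mm above the worktop; axes as roller_unit. The seated bottle's axis (foot to cap) points along +y. The step's edge is at y = -5.5 mm, its top 17 mm below this point; a seated foot lies 5 mm lower than the step's top, held by it, with 5.5 mm of play along y either way.
- step (a point): Centre of the top of the loading step on which the bottle stands, 32.5 mm above the worktop; axes as roller_unit. A flat plate 62 mm along y (31 mm either way; the rollers begin at its +y edge, the other end is open) and 64 mm along x between front panel and back wall. It moves with the carriage.
- mug: White mug, 92 mm across, 127 mm with its handle, 95 mm high, origin at the centre of its underside; a bystander.
- oil_bottle: Small dropper bottle, 28 mm in diameter, 67 mm high, origin at the centre of its underside; a bystander.
- tape: Roll of masking tape lying flat, 78 mm in diameter, 19 mm high, origin at the centre of its underside; a bystander.
- rollers (a point): Middle between the two rubber rollers, at their axes' height, 27 mm above the worktop; axes as roller_unit. The rollers, 16 mm in diameter, turn freely and run along y, 55 mm either way, at x = -20 and +20 mm. An end cheek stands at y = +57 mm, the step's edge at y = -57 mm. Front panel inside at x = -32 mm (54 mm higher than here), back wall at x = +32 mm (21 mm higher).
- pull_bar (a point): Middle of the round steel bar handle on the carriage's front panel, 34 mm above the worktop, axis along y; axes as roller_unit. The bar is 11 mm thick, 110 mm long, and stands with its middle 35 mm in front of the panel's outer face: press here along +x. The panel is 200 mm wide, 12 to 81 mm above the worktop (painted below, a clear window in a frame above).

How it is judged (in metres and radians):
On the way, in this order (a step that is already met when the one before it is completed fails the run):
1. the bottle lies on the rollers with its foot down off the step, the carriage still out (angle between flask's own z axis and vertical between 1.52 and 1.62 rad and z of flask in the frame of seat between -0.004 and 0.004 m and x of flask in the frame of seat between -0.006 and 0.006 m and y of flask in the frame of seat between -0.009 and 0.009 m and value of joint carriage below 0.045 m), for 0.3 s.
2. the carriage is pressed to its end stop (value of joint carriage above 0.0875 m), for 0.05 s.
At the end, for the whole second after the job is handed in: Carriage latched by itself (0.080 to 0.086 m); bottle at rest between the rollers, level within 0.05 rad, cap away from the step, underside centre within 6 mm (x), 9 mm (y) and 4 mm (z) of the seat point; mug and dropper bottle upright; no bystander shoved over 30 mm (value of joint carriage between 0.08 and 0.086 m and angle between flask's own z axis and vertical between 1.52 and 1.62 rad and z of flask in the frame of seat between -0.004 and 0.004 m and x of flask in the frame of seat between -0.006 and 0.006 m and y of flask in the frame of seat between -0.009 and 0.009 m and linear speed of flask below 0.02 m/s and angle between each of mug, oil_bottle's own z axis and vertical below 0.2 rad); the robot touches nothing.
It fails at once if a bystander is shoved more than 30 mm or knocked over (distance of any of mug, oil_bottle, tape from where it was at the start of the episode above 0.03 m or angle between any of mug, oil_bottle's own z axis and vertical above 0.5 rad).
It fails at once if the bottle falls off the carriage (height (world z) of flask below 0.02 m).
It also fails if it takes over 54 s, if anything falls off the work surface, if the arm or the gripper's body presses on something with over 40 N, if the wrist force passes 120 N, or if a joint passes its speed limit or range.

## Working session

There is one attempt and no reset: what is moved stays moved. The work goes in short steps, Python scripts to look and compute and a tool call to move; the robot and the scene stay as the last step left them, time stands still between calls to the robot, and variables do not carry over. Pictures are saved under pics/ and viewed, at most 10 in all, crops included, and the job is handed in when it is done.

```bash
mkdir -p pics; ls; python3 - <<'E'
from plant import r
import cv2,numpy as np
for n in("scene","top"):
    c=r.capture(n); cv2.imwrite(f"pics/{n}0.png",c["frame"][:,:,::-1]); np.savez(f"{n}0.npz",**c)
    print(n,c["fx"],c["cx"],c["cy"],np.round(c["cam_to_world"],3))
s=r.get_state();print(s,r.grip_depth)
E
```

```text
pics
scene 526.4260010248554 320.87219485816416 241.58914265264255 [[-0.84  -0.309  0.445  0.112]
 [-0.542  0.482 -0.688  0.761]
 [-0.002 -0.82  -0.573  0.705]
 [ 0.     0.     0.     1.   ]]
top 509.6987720157432 319.0635661516039 238.3525810986525 [[-0.008 -0.985  0.171  0.426]
 [-0.999  0.013  0.03   0.007]
 [-0.031 -0.171 -0.985  1.019]
 [ 0.     0.     0.     1.   ]]
{'time_s': 0.1, 'joints': array([-5.55714260e+01,  2.05867129e+01,  6.40093926e-01, -1.69750524e-02,
       -7.01351575e+01, -1.65070285e+01]), 'qd': array([-0.00373223,  0.0115318 ,  0.23529599,  0.12006291, -0.07794532,
       -0.01045222]), 'joint_torque': array([-1.26694780e-03, -5.84163272e+01,  2.93748844e+01,  7.01543167e+00,
        1.02060908e-02, -8.78662672e-05]), 'tcp_pos': array([ 0.20755253, -0.64185426,  0.22573388]), 'eef_rot': array([ 1.79917059e+02, -7.93653560e-03, -1.62084228e+02]), 'contact_force': array([-0.15624923, -0.35729022, -0.71183991]), 'moment': array([ 0.02462544,  0.01150797, -0.01738797]), 'gripper_force': 0.0, 'gripper_width': 0.08774819251304077} 0.0188
```

View pics/scene0.png

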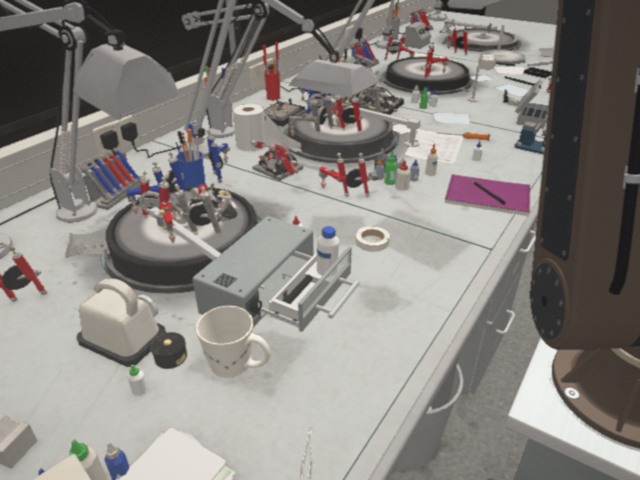

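View pics/top0.png

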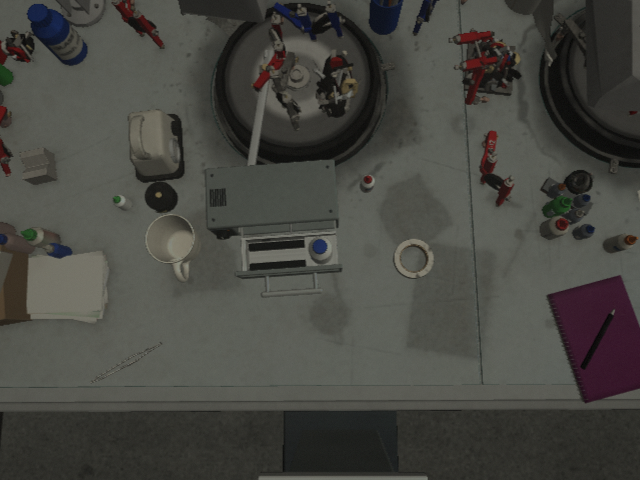

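The top view shows the box at about (205–338, 162–235), the blue-capped bottle at (320,248), the bar from (263,294) to (320,291), the mug at (170,240), the tape at (413,258) and a dropper bottle at (368,182).

```bash
cat > h.py <<'E'
import numpy as np,cv2
def pts(c):
    z=c["z_map"];v,u=np.mgrid[:480,:640]
    P=np.stack([(u-c["cx"])/c["fx"]*z,(v-c["cy"])/c["fy"]*z,z,np.ones_like(z)],-1)
    return (P@np.asarray(c["cam_to_world"]).T)[...,:3]
E
python3 - <<'E'
from h import *
c=np.load("top0.npz");P=pts(c)
d=P[150:300,195:350].reshape(-1,3);d=d[c["z_map"][150:300,195:350].ravel()>0]
box=d[(abs(d[:,2]-.094)<.006)]
rc=cv2.minAreaRect(box[box[:,0]>np.median(box[:,0])-.075][:,:2].astype(np.float32));print("box",rc,cv2.boxPoints(rc))
def reg(n,u0,u1,v0,v1,lo,hi):
    q=P[v0:v1,u0:u1].reshape(-1,3);q=q[(q[:,2]>lo)&(q[:,2]<hi)]
    print(n,len(q),q.mean(0),q.min(0),q.max(0),cv2.minAreaRect(q[:,:2].astype(np.float32)))
reg("cap",300,345,230,275,.12,.15)
reg("bar",255,330,278,302,.025,.05)
reg("mug",140,205,205,285,.03,.12)
reg("tape",390,440,235,285,.01,.03)
reg("oil",355,380,170,195,.02,.08)
reg("panel",230,345,262,280,.07,.09)
# front edge of box top line
print(np.round(P[190:300:6,225,:],3)[:,[0,2]].tolist())
print(np.round(P[190:300:4,290,:],3)[:,[0,2]].tolist())
c=np.load("scene0.npz");P=pts(c)
reg("cap_s",310,345,222,245,.125,.16)
reg("bot_s",305,350,222,280,.085,.12)
E
python3 - <<'E'
import cv2
a=cv2.imread("pics/top0.png")[150:310,190:400];cv2.imwrite("pics/top0c.png",cv2.resize(a,None,fx=3.7,fy=3.7,interpolation=2))
E
```

```text
box ((0.6893779635429382, 0.1260455995798111), (0.14875054359436035, 0.24821628630161285), 3.4833455085754395) [[ 0.6075995   0.24540552]
 [ 0.62268066 -0.00235217]
 [ 0.77115643  0.00668567]
 [ 0.75607526  0.25444338]]
cap 175 [0.5653002  0.03206009 0.13442129] [0.55283119 0.01965838 0.12349227] [0.57901629 0.04473312 0.13912243] ((0.566027045249939, 0.03200492262840271), (0.023896118625998497, 0.02441241405904293), 63.16679763793945)
bar 447 [0.49595876 0.09114715 0.0376196 ] [0.48372546 0.02977499 0.03167962] [0.52036134 0.14986421 0.0441089 ] ((0.5052003860473633, 0.0904984101653099), (0.036471087485551834, 0.12015283852815628), 3.4505615234375)
mug 1590 [0.59274088 0.3222608  0.06745123] [0.51360908 0.26642323 0.0300158 ] [0.67051363 0.3806171  0.09929011] ((0.603511393070221, 0.3255091607570648), (0.17253878712654114, 0.09230482578277588), 45.492713928222656)
tape 725 [ 0.5578028  -0.14924284  0.01848046] [ 0.51935667 -0.18731446  0.01014313] [ 0.59680167 -0.11043489  0.02362813] ((0.5578977465629578, -0.1487695425748825), (0.07666634023189545, 0.07716381549835205), 87.53332519
[... 958 characters left out ...]
 [0.599, 0.033], [0.591, 0.034], [0.584, 0.029], [0.578, 0.013], [0.57, 0.015], [0.562, 0.015], [0.551, 0.035], [0.544, 0.033], [0.53, 0.082], [0.527, 0.037], [0.523, -0.0], [0.515, -0.002], [0.507, 0.002], [0.497, 0.035], [0.489, 0.039], [0.483, -0.003]]
cap_s 144 [0.56402807 0.03823177 0.13407139] [0.55184489 0.0230542  0.12525347] [0.57841213 0.04766808 0.14005539] ((0.5651699304580688, 0.0354042574763298), (0.026585329324007034, 0.024550732225179672), 0.669499397277832)
bot_s 447 [0.56961637 0.04174705 0.10253173] [0.52891804 0.00163414 0.08508284] [0.64106381 0.05935194 0.11993162] ((0.5849218368530273, 0.030630139634013176), (0.05387280508875847, 0.11472553759813309), 87.1496810913086)
```

View pics/top0c.png

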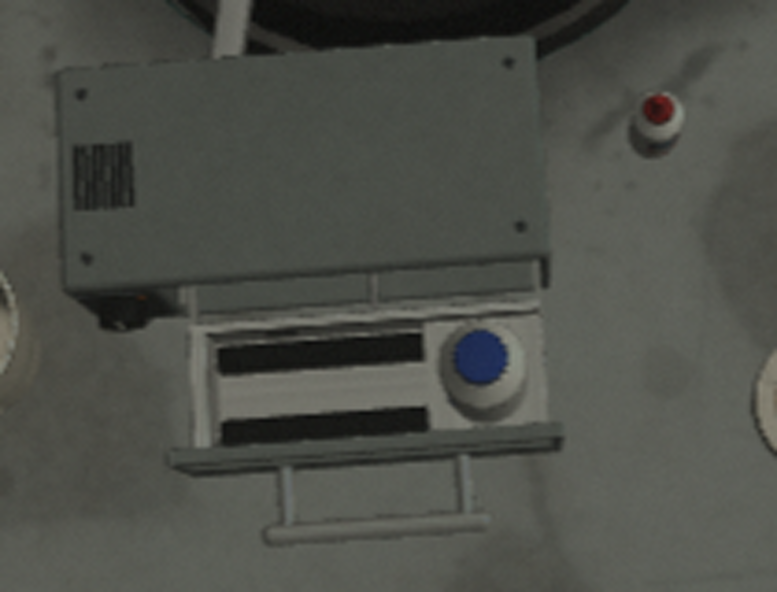

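The crop shows the rollers' ends and the step edge at about crop (425,325–435), the bottle on the middle of the step, and the bar at crop (268,535)–(488,522). I'll fix the unit frame and build a helper that converts targets to tool-axis rows.

```bash
cat >> h.py <<'E'
from scipy.spatial.transform import Rotation as R
YAW=3.5; O=np.array([.6166,.0974,0]); U=R.from_euler('z',YAW,degrees=True)
def unit(p): return U.inv().apply(np.atleast_2d(p)-O)
def world(p): return U.apply(p)+O
def ray(c,u,v,z):   # pixel -> world at height z
    T=np.asarray(c["cam_to_world"]);d=T[:3,:3]@[(u-c["cx"])/c["fx"],(v-c["cy"])/c["fy"],1]
    return T[:3,3]+d*(z-T[2,3])/d[2]
def rot(tilt=0,yaw=-90): # tilt>0: tool body leans to unit +y
    return U*R.from_euler('x',-tilt,degrees=True)*R.from_euler('xyz',[180,0,yaw],degrees=True)
def row(pu,Rt,n=8):  # unit-frame TCP target -> last row in present tool axes
    from plant import r
    s=r.get_state();R0=R.from_euler('xyz',s["eef_rot"],degrees=True)
    d=R0.inv().apply(world(np.array(pu))-s["tcp_pos"]);w=(R0.inv()*Rt).as_rotvec(degrees=True)
    print("row",np.round(d,4),np.round(w,2),"dist",np.linalg.norm(d),np.linalg.norm(w))
def st():
    from plant import r
    s=r.get_state();print("t",s["time_s"],"unit tcp",unit(s["tcp_pos"]).round(4),"F",U.inv().apply(s["contact_force"]).round(2),s["gripper_width"],s["gripper_force"])
E
python3 - <<'E'
from h import *
c=np.load("top0.npz");f=lambda u,v,z:print(unit(ray(c,190+u/3.7,150+v/3.7,z)).round(4))
f(425,320,.0325);f(430,432,.0325)   # step edge
f(217,362,.035);f(220,433,.035)     # roller left ends
f(423,345,.035);f(428,418,.035)     # roller right ends centre
f(268,535,.034);f(488,522,.034)     # bar ends
f(480,357,.1355)                    # cap centre
f(548,320,.0325)
P=pts(c);q=P[278:302,255:330].reshape(-1,3);q=unit(q[(q[:,2]>.03)&(q[:,2]<.05)]);q=q[q[:,0]<-.105];print("bar",q.mean(0),q.min(0),q.max(0))
q=P[262:280,230:345].reshape(-1,3);q=unit(q[(q[:,2]>.074)&(q[:,2]<.09)]);print("panel",np.percentile(q,[2,50,98],axis=0))
q=P[230:275,300:345].reshape(-1,3);q=unit(q[(q[:,2]>.131)&(q[:,2]<.15)]);print("cap",q.mean(0),q.min(0),q.max(0))
c=np.load("scene0.npz");P=pts(c)
q=P[222:245,310:345].reshape(-1,3);q=unit(q[(q[:,2]>.131)&(q[:,2]<.15)]);print("cap_s",q.mean(0),q.min(0),q.max(0))
row((-.055,-.0600,.24),rot(0))
row((-.055,-.0600,.24),rot(0,90))
E
```

```text
[[-0.0169 -0.0319  0.0325]]
[[-0.0769 -0.0307  0.0325]]
[[-0.0317  0.0797  0.035 ]]
[[-0.0697  0.0798  0.035 ]]
[[-0.0307 -0.0301  0.035 ]]
[[-0.0697 -0.0302  0.035 ]]
[[-0.1249  0.0572  0.034 ]]
[[-0.1263 -0.0579  0.034 ]]
[[-0.0553 -0.0617  0.1355]]
[[-0.0217 -0.0971  0.0325]]
bar [-0.12276541 -0.00031196  0.03768242] [-0.12987357 -0.06015349  0.03167962] [-0.10521923  0.0599971   0.0441089 ]
panel [[-0.08935902 -0.09577352  0.07658977]
 [-0.08562455 -0.00061485  0.08040064]
 [-0.08148969  0.0944022   0.08395582]]
cap [-0.05450359 -0.06208367  0.13519596] [-0.0672107  -0.07462349  0.1313313 ] [-0.04140287 -0.04984655  0.13912243]
cap_s [-0.05561204 -0.05731572  0.13623661] [-0.0682547  -0.0713632   0.13110364] [-0.0416957  -0.04643474  0.14005539]
row [-0.5484  0.5332 -0.0136] [ 8.000e-02  5.000e-02 -7.558e+01] dist 0.7649974741348816 75.584273138835
row [-0.5484  0.5332 -0.0136] [ 5.0000e-02 -8.0000e-02  1.0442e+02] dist 0.7649974741348816 104.41578941218911
```

The manual's scale: shifts go in cm and turns go in units of 5 degrees. Converting my numbers, -0.37 m is -37, 0.36 m is 36, -75.6 degrees is -15.12.

Request:
pendant(motion=[[-4, 4, 0, 0, 0, -1.4], [-7, 7, 0, 0, 0, -2.8], [-10, 10, 0, 0, 0, -4.2], [-13, 13, -1, 0, 0, -5.6], [-16, 15.5, -1, 0, 0, -7], [-19, 18.5, -1, 0, 0, -8.4], [-22, 21.5, -1, 0, 0, -9.8], [-25, 24.5, -1, 0, 0, -11.2], [-28, 27, -1, 0, 0, -12.6], [-31, 30, -1, 0, 0, -14], [-34, 33, -1, 0, 0, -15.12], [-37, 36, -1.3, 0, 0, -15.12]], aperture=0.056, squeeze=8)

```text
time_s: 1.1
tcp_pos: [0.4413, -0.1989, 0.2384]
eef_rot: [180.0, 0.0, -86.1]
contact_force: [-0.1, 0.2, 0.0]
gripper_width: 0.0562
gripper_force: 0.0
```

Request:
pendant(motion=[[-4, 0, 0, 0, 0, 0]], quiet=true)

```text
ok
```

```bash
python3 -c "
from h import *
row((-.055,-.06,.24),rot(0));row((-.055,-.06,.24),rot(-25));st()"
```

```text
row [-0.1852 -0.1359 -0.0014] [-0.02 -0.04  0.1 ] dist 0.22974314120396397 0.1074975878513462
row [-0.1852 -0.1359 -0.0014] [ -0.   -25.04   0.1 ] dist 0.22974314120396397 25.037353171533223
t 1.1833 unit tcp [[-0.1906 -0.2454  0.2386]] F [1.18 0.78 0.54] 0.05622606542908374 0.0
```

Request:
pendant(motion=[[-3, -2.2, 0, 0, -1, 0], [-6, -4.4, 0, 0, -2, 0], [-9, -6.6, 0, 0, -3, 0], [-12, -8.8, 0, 0, -4, 0], [-15, -11, 0, 0, -5, 0], [-17.2, -12.6, 0, 0, -5, 0], [-17.2, -12.6, 0, 0, -5, 0], [-17.2, -12.6, 0, 0, -5, 0]])

```text
time_s: 1.85
tcp_pos: [0.5541, 0.0189, 0.2376]
eef_rot: [179.9, 25.0, -86.5]
contact_force: [-0.8, -0.8, -0.8]
gripper_width: 0.056
gripper_force: 0.0
```

```bash
python3 -c "
from h import *
g=np.array([-.055,-.06,.1125]); a=rot(-25); z=U.inv().apply(a.as_matrix()[:,2]); t=g+.006*z
print('tool z in unit',z);row(t-.07*z,a);row(t,a);st()"
```

```text
tool z in unit [-6.40343343e-17  4.22618262e-01 -9.06307787e-01]
row [ 0.0397 -0.0123  0.0555] [0.13 0.   0.03] dist 0.0693576102841329 0.13306860921821578
row [ 0.0397 -0.0125  0.1255] [0.13 0.   0.03] dist 0.13223478190409108 0.13306860921821578
t 1.85 unit tcp [[-0.0672 -0.0745  0.2376]] F [-0.87 -0.76 -0.8 ] 0.05603298100266181 0.0
```

Request:
pendant(motion=[[2, -0.6, 2, 0, 0, 0], [3.97, -1.24, 4, 0, 0, 0], [3.97, -1.24, 5.5, 0, 0, 0], [3.97, -1.24, 7, 0, 0, 0], [3.97, -1.24, 8.5, 0, 0, 0], [3.97, -1.24, 10, 0, 0, 0], [3.97, -1.24, 11.2, 0, 0, 0], [3.97, -1.24, 12, 0, 0, 0], [3.97, -1.24, 12.55, 0, 0, 0], [3.97, -1.24, 12.55, 0, 0, 0], [3.97, -1.24, 12.55, 0, 0, 0]])

```text
time_s: 2.77
tcp_pos: [0.5653, 0.0359, 0.1085]
eef_rot: [-180.0, 25.0, -86.5]
contact_force: [0.1, -0.8, -0.1]
gripper_width: 0.0562
gripper_force: 0.0
```

```bash
python3 - <<'E'
from h import *
from plant import r
st()
c=r.capture("scene");cv2.imwrite("pics/g1.png",cv2.resize(c["frame"][170:340,180:400,::-1],None,fx=3.4,fy=3.4,interpolation=2))
E
```

```text
t 2.7667 unit tcp [[-0.0549 -0.0582  0.1085]] F [ 0.09 -0.77 -0.11] 0.05621040697968444 0.0
```

View pics/g1.png

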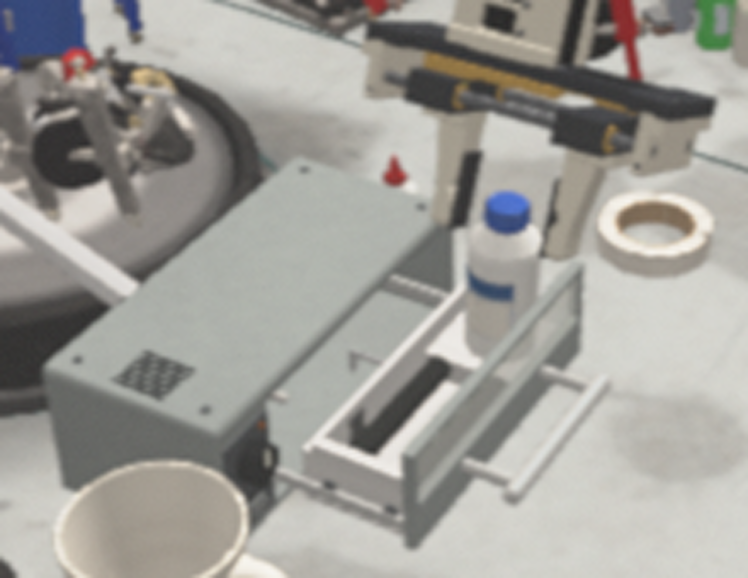

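The fingers, at about (460,180) and (575,190), straddle the bottle's shoulder at (505,250). Next I close them and lift slightly.

Request:
pendant(motion=[[0, 0, 0, 0, 0, 0], [0, 0, 0, 0, 0, 0], [0, 0, 0, 0, 0, 0], [0, 0, 0, 0, 0, 0], [0, 0, 0, 0, 0, 0], [0, 0, 0, 0, 0, 0], [0, 0, 0, 0, 0, 0]], aperture=0.03, squeeze=12)

```text
time_s: 3.4
tcp_pos: [0.5655, 0.036, 0.1085]
eef_rot: [-180.0, 25.0, -86.5]
contact_force: [-0.8, 0.2, 3.4]
gripper_width: 0.0404
gripper_force: 11.9
```

Request:
pendant(motion=[[0.21, 0, -0.45, 0, 0, 0], [0.42, 0, -0.9, 0, 0, 0], [0.84, 0, -1.8, 0, 0, 0], [1.06, 0, -2.27, 0, 0, 0], [1.06, 0, -2.27, 0, 0, 0]])

```text
time_s: 3.82
tcp_pos: [0.5671, 0.0157, 0.1253]
eef_rot: [-179.9, 25.0, -86.5]
contact_force: [0.4, -0.4, -0.7]
gripper_width: 0.0403
gripper_force: 11.2
```

```bash
python3 -c "
from h import *
st()
# bottle point 78 mm up (where grasp is): pad centre along tool
th=52; a=rot(th-25)
f0=np.array([-.055,-.061,.0325]); t0=np.array([-.0549,-.0582,.1085]) # grasp state
B=R.from_euler('x',-th,degrees=True)
heel=np.array([0,.022,0]); H=np.array([-.050,-.0255,.030])
t=B.apply(t0-f0-heel)+H; print(t); row(t+[0,0,.03],a); row(t,a)"
```

```text
t 3.8167 unit tcp [[-0.0544 -0.0785  0.1253]] F [ 0.34 -0.45 -0.67] 0.040259677786596 11.192039383822703
[-0.0499      0.02256812  0.09192008]
row [-0.0902 -0.0045  0.0457] [-9.000e-02  5.197e+01 -3.000e-02] dist 0.10123178435861664 51.970705727491904
row [-0.0775 -0.0044  0.0729] [-9.000e-02  5.197e+01 -3.000e-02] dist 0.10654147319733434 51.970705727491904
```

```bash
python3 - <<'E'
from h import *
from plant import r
c=r.capture("scene");cv2.imwrite("pics/g2.png",cv2.resize(c["frame"][150:340,200:420,::-1],None,fx=3,fy=3,interpolation=2))
E
```

```text
(no output)
```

View pics/g2.png

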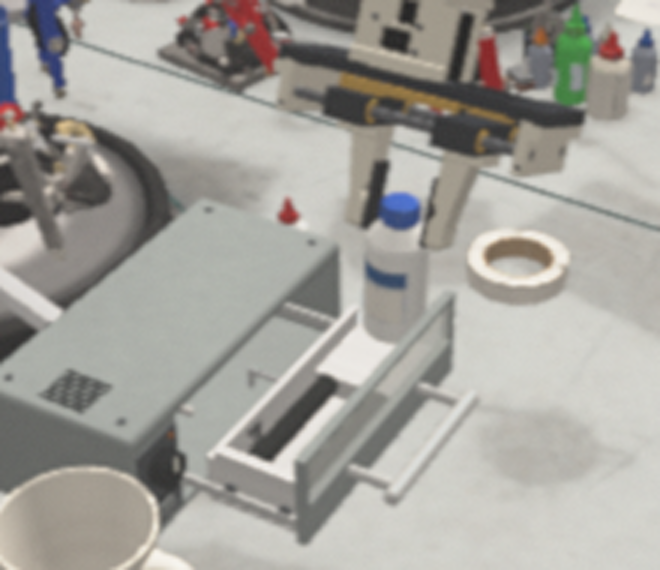

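The bottle is held upright at its shoulder, cap at (400,210), just off the step. I'll measure where it sits in the hand.

```bash
python3 - <<'E'
from h import *
from plant import r
c=r.capture("scene");P=unit(pts(c).reshape(-1,3)).reshape(480,640,3);f=c["frame"].astype(int)
h=cv2.cvtColor(c["frame"],cv2.COLOR_RGB2HSV)
m=(h[...,0]>100)&(h[...,0]<125)&(h[...,1]>120);m[:205]=0;m[228:]=0;m[:,:322]=0;m[:,345:]=0
q=P[m];print(len(q),q.mean(0),q.min(0),q.max(0))
q=P[m&(P[...,2]>q[:,2].max()-.006)];print("top",q.mean(0),len(q))
v,u=np.where(m);print(u.min(),u.max(),v.min(),v.max())
# low body
q=P[235:265,322:342].reshape(-1,3);print(np.percentile(q,[5,50,95],axis=0))
st()
E
```

```text
105 [-0.06086301 -0.06777655  0.15621364] [-0.46280399 -0.08914247  0.14260182] [-0.04466327  0.69286776  0.70534666]
top [-0.46280399  0.69286776  0.70534666] 1
327 338 215 225
[[-0.08570651 -0.07632392  0.05726119]
 [-0.06249352 -0.06046103  0.08792102]
 [-0.04145279 -0.04629842  0.12112675]]
t 3.9167 unit tcp [[-0.055  -0.0776  0.1244]] F [ 0.14 -0.07 -1.94] 0.04026797053691614 11.184920438099653
```

Converted, -0.0902 m is -9.02, -0.084 m is -8.4, 52 degrees is 10.4.

Request:
pendant(motion=[[-0.9, -0.05, -0.8, 0, 0, 0], [-2, -0.1, -0.8, 0, 1.3, 0], [-3.2, -0.2, 0, 0, 2.6, 0], [-4.4, -0.3, 0.8, 0, 3.9, 0], [-5.6, -0.4, 1.6, 0, 5.2, 0], [-6.6, -0.45, 2.4, 0, 6.5, 0], [-7.6, -0.45, 3.2, 0, 7.8, 0], [-8.4, -0.45, 4, 0, 9.1, 0], [-9.02, -0.45, 4.57, 0, 10.4, 0], [-9.02, -0.45, 4.57, 0, 10.4, 0], [-9.02, -0.45, 4.57, 0, 10.4, 0]])

```text
time_s: 4.83
tcp_pos: [0.564, 0.1203, 0.1199]
eef_rot: [179.9, -27.1, -86.2]
contact_force: [-0.8, -0.1, -0.8]
gripper_width: 0.04
gripper_force: 11.1
```

```bash
python3 - <<'E'
from h import *
from plant import r
st();row((-.0499,.0226,.0919),rot(27))
c=r.capture("scene");cv2.imwrite("pics/g3.png",cv2.resize(c["frame"][150:340,200:420,::-1],None,fx=3,fy=3,interpolation=2))
E
```

```text
t 4.8333 unit tcp [[-0.0511  0.0261  0.1199]] F [-0.81 -0.1  -0.81] 0.04002441829684909 11.100407148675231
row [-0.0096 -0.0012  0.0266] [-0.02 -0.08  0.25] dist 0.028283652777728728 0.25936651879483835
```

View pics/g3.png

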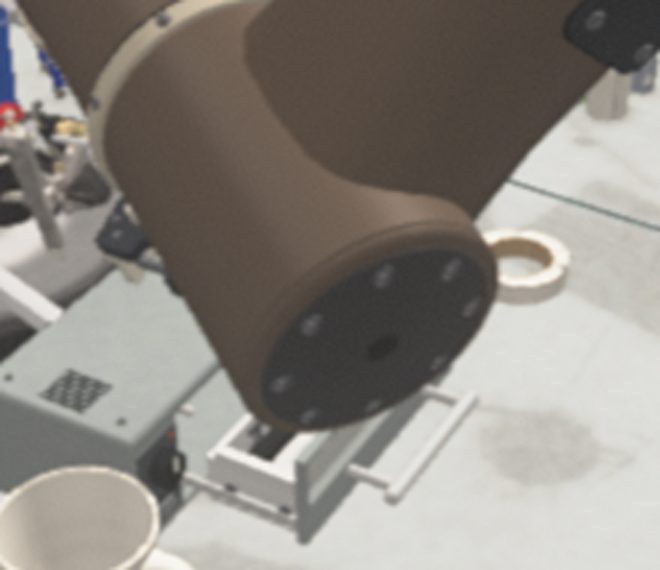

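The arm hides the bottle from this camera at that tilt, so I lower it by force.

Converted, -0.0096 m is -0.96, 0.0266 m is 2.66.

Request:
pendant(motion=[[-0.2, -0.12, 0.6, 0, 0, 0], [-0.4, -0.12, 1.2, 0, 0, 0], [-0.6, -0.12, 1.7, 0, 0, 0], [-0.75, -0.12, 2.1, 0, 0, 0], [-0.85, -0.12, 2.35, 0, 0, 0], [-0.96, -0.12, 2.66, 0, 0, 0], [-0.96, -0.12, 2.66, 0, 0, 0], [-0.96, -0.12, 2.66, 0, 0, 0]])

```text
time_s: 5.55
tcp_pos: [0.566, 0.1143, 0.0928]
eef_rot: [180.0, -27.0, -86.5]
contact_force: [-0.3, -0.0, -1.1]
gripper_width: 0.0401
gripper_force: 11.2
```

```bash
python3 -c "
from h import *
st();row((-.0499,.0226,.0889),rot(27))"
```

```text
t 5.55 unit tcp [[-0.0495  0.02    0.0928]] F [-0.33 -0.03 -1.14] 0.04005809796221205 11.15500233048806
row [-0.0041  0.0004  0.0023] [ 0.02 -0.01  0.01] dist 0.004701095553879247 0.023942796729160765
```

Converted, -0.0041 m is -0.41, -0.003 m is -0.3.

Request:
pendant(motion=[[-0.2, 0.04, 0.05, 0, 0, 0], [-0.3, 0.04, 0.15, 0, 0, 0], [-0.41, 0.04, 0.23, 0, 0, 0], [-0.41, 0.04, 0.23, 0, 0, 0], [-0.41, 0.04, 0.23, 0, 0, 0]])

```text
time_s: 5.97
tcp_pos: [0.5656, 0.1175, 0.0891]
eef_rot: [-180.0, -27.0, -86.5]
contact_force: [-0.2, 0.5, 1.4]
gripper_width: 0.04
gripper_force: 11.6
```

```bash
python3 -c "
from h import *
st();row((-.0499,.0226,.0869),rot(27))
from plant import r
c=r.capture('top');cv2.imwrite('pics/t4.png',cv2.resize(c['frame'][140:320,190:400,::-1],None,fx=3.3,fy=3.3,interpolation=2))"
```

```text
t 5.9667 unit tcp [[-0.0497  0.0231  0.0891]] F [-0.21  0.5   1.4 ] 0.04001493100414253 11.56958593219315
row [-0.0005  0.0002  0.0022] [-0.03  0.    0.03] dist 0.0022497660372470564 0.041326066543443736
```

View pics/t4.png

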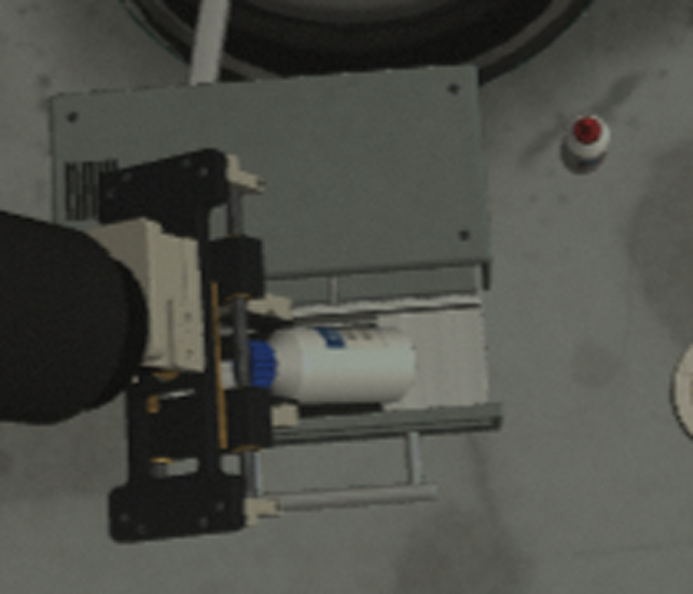

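The bottle is tilted with its cap at (262,362) toward +y. Its heel touches at roller height, just past the step edge (about u=385). I release it to settle.

Request:
pendant(motion=[[0, 0, 0, 0, 0, 0], [0, 0, 0, 0, 0, 0], [0, 0, 0, 0, 0, 0], [0, 0, 0, 0, 0, 0], [0, 0, 0, 0, 0, 0]], aperture=0.054)

```text
time_s: 6.43
tcp_pos: [0.5655, 0.1171, 0.089]
eef_rot: [180.0, -27.0, -86.5]
contact_force: [-0.0, 0.1, -0.3]
gripper_width: 0.0536
gripper_force: 0.0
```

Request:
pendant(motion=[[0, 0, -1.5, 0, 0, 0], [0, 0, -4, 0, 0, 0], [0, 0, -8, 0, 0, 0], [0, 0, -12, 0, 0, 0], [-3, 0, -15, 0, 0, 0], [-7, 0, -17, 0, 0, 0], [-10, 0, -17, 0, 0, 0], [-10, 0, -17, 0, 0, 0]])

```text
time_s: 7.1
tcp_pos: [0.5548, 0.2881, 0.1929]
eef_rot: [180.0, -27.0, -86.3]
contact_force: [0.2, -0.6, -1.4]
gripper_width: 0.054
gripper_force: 0.0
```

```bash
python3 -c "
from h import *
st()
from plant import r
c=r.capture('top');cv2.imwrite('pics/t5.png',cv2.resize(c['frame'][140:320,190:400,::-1],None,fx=3.3,fy=3.3,interpolation=2));np.savez('top5.npz',**c)"
```

```text
t 7.1 unit tcp [[-0.05    0.1941  0.1929]] F [ 0.19 -0.64 -1.37] 0.05399276128682386 0.0
```

View pics/t5.png

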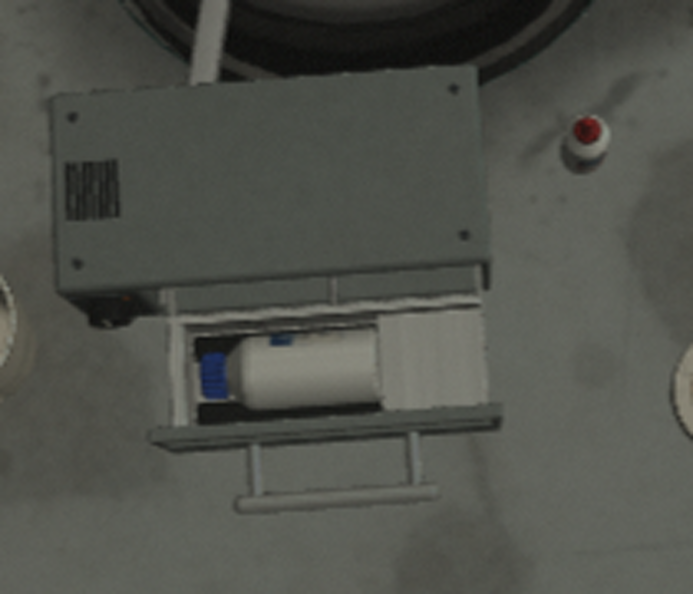

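The bottle lies between the rollers, cap at (212,375) and foot at (378,360) against the step edge (about u=380). I'll check the level numerically and plan the push.

```bash
python3 -c "
from h import *
from plant import r
c=np.load('top5.npz');P=unit(pts(c).reshape(-1,3))
q=P[(abs(P[:,0]+.05)<.006)&(P[:,1]>-.035)&(P[:,1]<.08)&(P[:,2]>.04)&(P[:,2]<.1)]
for y in np.arange(-.034,.08,.01):
    k=q[abs(q[:,1]-y)<.005]
    if len(k):print(round(y,3),k[:,2].max().round(4),np.median(k[:,2]).round(4),len(k))
print(q[:,1].min(),q[:,1].max());q=P[(P[:,1]>-.015)&(P[:,1]<.03)&(P[:,2]>.056)&(P[:,2]<.074)&(P[:,0]>-.08)];print(q[:,0].min(),q[:,0].max(),q[:,2].max())
print(r.get_state()['joints'].round(1))
row((-.165,0,.16),rot(0,0));row((-.165,0,.16),rot(0,180))
"
```

```text
-0.034 0.0718 0.0619 9
-0.024 0.0738 0.0698 36
-0.014 0.0723 0.0691 35
-0.004 0.0741 0.0704 33
0.006 0.0727 0.0693 33
0.016 0.0744 0.0697 38
0.026 0.0735 0.0686 33
0.036 0.072 0.0688 34
0.046 0.0729 0.0679 32
0.056 0.0673 0.0598 33
0.066 0.0632 0.0593 37
0.076 0.0624 0.0578 6
-0.030485194902315493 0.07274085791863515
-0.06753028642936973 0.43092298197908974 0.07353176895301337
[ 55.   26.5  -6.7  16.8 -79.1 -57.8]
row [0.1552 0.1152 0.1169] [ 21.25 -21.18 -87.98] dist 0.22583896796464997 92.95705496410572
row [0.1552 0.1152 0.1169] [-21.2  -21.26  88.36] dist 0.22583896796464997 93.32041267445855
```

Converted, 0.095 m is 9.5, 0.05 m is 5, -16 degrees is -3.2.

Request:
pendant(motion=[[1, 1, 1, -0.32, -0.32, 1.32], [2, 2, 2, -0.64, -0.64, 2.64], [3.5, 3, 3, -0.96, -0.96, 3.96], [5, 4, 4, -1.28, -1.28, 5.28], [6.5, 5, 5, -1.6, -1.6, 6.6], [8, 6, 6, -1.92, -1.92, 7.92], [9.5, 7, 7, -2.24, -2.24, 9.24], [11, 8, 8, -2.56, -2.56, 10.56], [12.5, 9, 9, -2.88, -2.88, 11.88], [14, 10, 10, -3.2, -3.2, 13.2], [15, 11, 11, -3.52, -3.52, 14.52], [15.52, 11.52, 11.69, -3.84, -3.84, 15.84]], aperture=0.0, squeeze=10)

```text
time_s: 8.15
tcp_pos: [0.4508, 0.0829, 0.1614]
eef_rot: [-178.3, -2.2, -168.0]
contact_force: [-0.7, -0.4, 0.0]
gripper_width: 0.0005
gripper_force: 0.0
```

Request:
pendant(motion=[[0, 0, 0, 0, 0, 0], [0, 0, 0, 0, 0, 0]])

```text
time_s: 8.32
tcp_pos: [0.4516, 0.0836, 0.162]
eef_rot: [-178.3, -2.2, -167.6]
contact_force: [1.1, -0.0, 0.6]
gripper_width: 0.0005
gripper_force: 0.0
```

```bash
python3 -c "
from h import *
st();row((-.165,0,.13),rot(0,180));row((-.165,0,.025),rot(0,180))"
```

```text
t 8.3167 unit tcp [[-0.1655 -0.0037  0.162 ]] F [ 1.14 -0.07  0.55] 0.00047263942787809034 0.0
row [-0.0023  0.0045  0.0318] [-1.9  -2.1   8.91] dist 0.03219113864283399 9.353860872731088
row [-0.0064  0.0077  0.1367] [-1.9  -2.1   8.91] dist 0.13702682842001465 9.353860872731088
```

Converted, 0.1367 m is 13.67, 0.125 m is 12.5, -1 degrees is -0.2.

Request:
pendant(motion=[[-0.1, 0.2, 1.5, -0.18, -0.2, 0.9], [-0.23, 0.45, 3.2, -0.38, -0.42, 1.78], [-0.35, 0.5, 6, -0.38, -0.42, 1.78], [-0.45, 0.6, 8.5, -0.38, -0.42, 1.78], [-0.55, 0.7, 11, -0.38, -0.42, 1.78], [-0.6, 0.75, 12.5, -0.38, -0.42, 1.78], [-0.64, 0.77, 13.67, -0.38, -0.42, 1.78], [-0.64, 0.77, 13.67, -0.38, -0.42, 1.78], [-0.64, 0.77, 13.67, -0.38, -0.42, 1.78]])

```text
time_s: 9.07
tcp_pos: [0.4523, 0.0888, 0.024]
eef_rot: [-179.9, -0.1, -176.3]
contact_force: [0.2, 0.9, -0.8]
gripper_width: 0.0002
gripper_force: 0.0
```

```bash
python3 -c "
from h import *
st();row((-.145,0,.025),rot(0,180));row((-.08,0,.025),rot(0,180))"
```

```text
t 9.0667 unit tcp [[-0.1645  0.0015  0.024 ]] F [ 0.27  0.91 -0.81] 0.00020592794565454546 0.0
row [-0.0195 -0.0015 -0.0011] [-0.1  -0.14  0.18] dist 0.019617073660161723 0.24694531968203798
row [-0.0845 -0.0017 -0.0012] [-0.1  -0.14  0.18] dist 0.08455396905115622 0.24694531968203798
```

Request:
pendant(motion=[[-0.8, -0.15, -0.1, 0, 0, 0], [-1.4, -0.15, -0.1, 0, 0, 0], [-1.9, -0.15, -0.1, 0, 0, 0], [-2.4, -0.15, -0.1, 0, 0, 0], [-3, -0.15, -0.1, 0, 0, 0], [-3.6, -0.15, -0.1, 0, 0, 0], [-4.2, -0.15, -0.1, 0, 0, 0], [-4.8, -0.15, -0.1, 0, 0, 0], [-5.4, -0.15, -0.1, 0, 0, 0], [-6, -0.15, -0.1, 0, 0, 0], [-6.5, -0.15, -0.1, 0, 0, 0], [-7, -0.15, -0.1, 0, 0, 0]])

```text
time_s: 10.07
tcp_pos: [0.5223, 0.0914, 0.0251]
eef_rot: [-180.0, -0.1, -176.4]
contact_force: [-3.6, -0.0, 2.9]
gripper_width: 0.0008
gripper_force: 1.9
```

```bash
python3 -c "
from h import *
st()"
```

```text
t 10.0667 unit tcp [[-0.0944 -0.0002  0.0251]] F [-3.62  0.19  2.87] 0.00081589882804637 1.858816221356392
```

Converted, -0.038 m is -3.8, -0.036 m is -3.6.

Request:
pendant(motion=[[-0.5, 0, 0, 0, 0, 0], [-1, 0, 0, 0, 0, 0], [-1.5, 0, 0, 0, 0, 0], [-2, 0, 0, 0, 0, 0], [-2.5, 0, 0, 0, 0, 0], [-3, 0, 0, 0, 0, 0], [-3.4, 0, 0, 0, 0, 0], [-3.6, 0, 0, 0, 0, 0], [-3.8, 0, 0, 0, 0, 0]])

```text
time_s: 10.82
tcp_pos: [0.5581, 0.0934, 0.0249]
eef_rot: [-179.9, -0.3, -176.5]
contact_force: [-18.7, 3.1, 13.1]
gripper_width: 0.0005
gripper_force: 8.9
```

```bash
python3 -c "
from h import *
st()"
```

```text
t 10.8167 unit tcp [[-0.0587 -0.0004  0.0249]] F [-18.48   4.24  13.06] 0.0004559913107609884 8.933870941400528
```

```bash
python3 -c "
from h import *
from plant import r
st()
c=r.capture('scene');cv2.imwrite('pics/s6.png',cv2.resize(c['frame'][190:350,180:400,::-1],None,fx=3.4,fy=3.4,interpolation=2));st()
c=r.capture('top');P=unit(pts(c).reshape(-1,3))
q=P[(abs(P[:,2]-.034)<.008)&(P[:,0]<-.02)&(P[:,0]>-.14)&(abs(P[:,1])>.03)&(abs(P[:,1])<.052)];print('bar',np.percentile(q,[5,50,95],axis=0))"
```

```text
t 10.8167 unit tcp [[-0.0587 -0.0004  0.0249]] F [-18.48   4.24  13.06] 0.0004559913107609884 8.933870941400528
t 10.8667 unit tcp [[-0.0588 -0.0004  0.0248]] F [-11.31   1.37   7.37] 0.0002621248277196002 5.726393759250641Traceback (most recent call last):
  File "<string>", line 7, in <module>
    q=P[(abs(P[:,2]-.034)<.008)&(P[:,0]<-.02)&(P[:,0]>-.14)&(abs(P[:,1])>.03)&(abs(P[:,1])<.052)];print('bar',np.percentile(q,[5,50,95],axis=0))
                                                                                                              ~~~~~~~~~~~~~^^^^^^^^^^^^^^^^^^^^
    return _quantile_unchecked(
        a, q, axis, out, overwrite_input, method, keepdims, weights)
    return _ureduce(a,
                    func=_quantile_ureduce_func,
    ...<5 lines>...
                    overwrite_input=overwrite_input,
                    method=method)
    r = func(a, **kwargs)
    result = _quantile(arr,
                       quantiles=q,
    ...<2 lines>...
                       out=out,
                       weights=wgt)
    slices_having_nans = np.isnan(arr[-1, ...])
                                  ~~~^^^^^^^^^
IndexError: index -1 is out of bounds for axis 0 with size 0
```

View pics/s6.png

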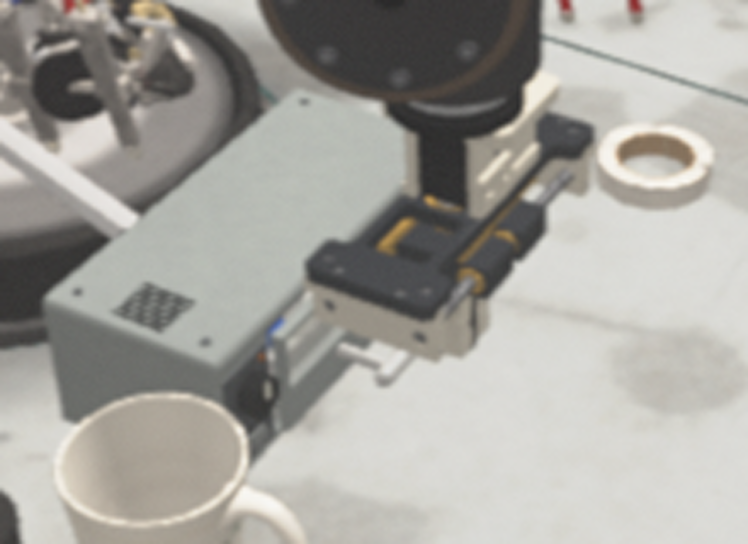

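The panel is almost at the box front, and the force exceeds the spring's. I press 1 mm more, without having let go, to confirm the stop.

The manual's scale: shifts go in cm and turns go in units of 5 degrees. Converting my numbers, -0.001 m is -0.1, -0.0005 m is -0.05.

Request:
pendant(motion=[[-0.05, 0, 0, 0, 0, 0], [-0.1, 0, 0, 0, 0, 0], [-0.1, 0, 0, 0, 0, 0], [-0.1, 0, 0, 0, 0, 0]])

```text
time_s: 11.25
tcp_pos: [0.558, 0.0934, 0.0248]
eef_rot: [-179.9, -0.4, -176.5]
contact_force: [-15.1, 2.9, 10.7]
gripper_width: 0.0005
gripper_force: 7.3
```

```bash
python3 -c "
from h import *
from plant import r
st()
s=r.capture('top');P=unit(pts(s).reshape(-1,3));q=P[(abs(P[:,2]-.078)<.007)&(P[:,0]<-.0005)&(P[:,0]>-.1)&(P[:,1]>-.1)&(P[:,1]<.09)];print('panel',len(q),np.percentile(q,[5,50,95],axis=0) if len(q) else '')"
```

```text
t 11.25 unit tcp [[-0.0588 -0.0004  0.0248]] F [-14.85   3.77  10.69] 0.00047708406750100794 7.3126427829265594
panel 107 [[-0.0071252  -0.09738073  0.07683054]
 [-0.00422998 -0.07521964  0.08013016]
 [-0.00082977 -0.05088297  0.08337517]]
```

```bash
python3 -c "
from h import *
c=np.load('scene0.npz')
a=unit(ray(c,180+515/3.4,170+490/3.4,.034));b=unit(ray(c,180+385/3.4,190+372/3.4,.034));print(a,b,b-a)
from plant import r
s=r.capture('scene')
A=cv2.cvtColor(c['frame'],cv2.COLOR_RGB2GRAY)
B=cv2.cvtColor(s['frame'],cv2.COLOR_RGB2GRAY)
p=np.array([180+515/3.4,170+490/3.4]);T=A[int(p[1])-8:int(p[1])+9,int(p[0])-8:int(p[0])+9]
W=B[285:315,275:312];m=cv2.matchTemplate(W,T,cv2.TM_CCOEFF_NORMED);_,v,_,l=cv2.minMaxLoc(m)
e=np.array([275+l[0]+8,285+l[1]+8])
print(v,e,unit(ray(c,*e,.034))-unit(ray(c,int(p[0]),int(p[1]),.034)))
cv2.imwrite('pics/s7.png',cv2.resize(s['frame'][260:340,240:350,::-1],None,fx=6,fy=6,interpolation=2));st()"
```

```text
[[-0.12340341  0.05114829  0.034     ]] [[-0.0395126   0.05068294  0.034     ]] [[ 0.08389082 -0.00046535  0.        ]]
0.8380684852600098 [293 300] [[0.08246978 0.00106181 0.        ]]
t 11.35 unit tcp [[-0.0587 -0.0004  0.0248]] F [-15.16   2.95  10.86] 0.000980835489689722 7.291237860918045
```

View pics/s7.png

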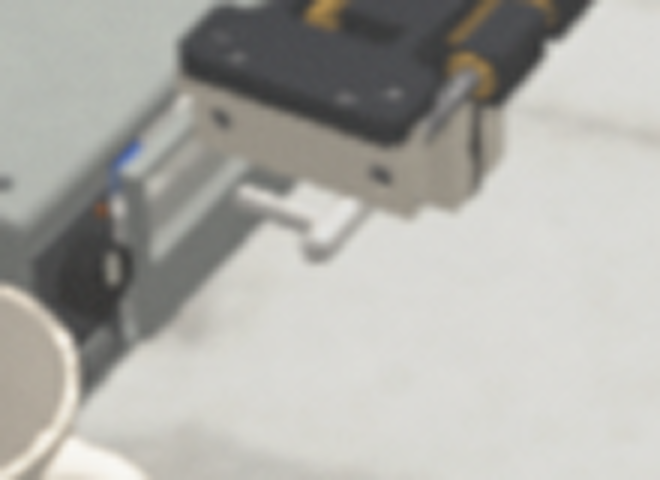

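The bar end at crop (318,245) implies about 83 mm of travel. There is blue, possibly the cap, at crop (125,155) by the panel's corner. I'll locate it.

```bash
python3 -c "
from h import *
from plant import r
s=r.capture('scene');P=unit(pts(s).reshape(-1,3)).reshape(480,640,3)
h=cv2.cvtColor(s['frame'],cv2.COLOR_RGB2HSV)
m=(h[...,0]>100)&(h[...,0]<125)&(h[...,1]>90);m[:275]=0;m[296:]=0;m[:,:250]=0;m[:,275:]=0
v,u=np.where(m)
for a,b in zip(v,u):print(b,a,P[a,b].round(4),s['frame'][a,b])
# panel top-edge / frame points
q=P[280:320,255:290].reshape(-1,3);q=q[(q[:,0]<-.0)&(q[:,2]>.015)&(q[:,1]<.105)];
for z in(.02,.03,.04,.05,.06,.07):
  k=q[abs(q[:,2]-z)<.005];print(z,len(k),np.percentile(k[:,0],[5,25,50,75]).round(4) if len(k) else '')
"
```

```text
262 284 [0.024  0.0617 0.0547] [ 96 115 162]
261 285 [0.0239 0.0652 0.0548] [ 89 109 164]
260 286 [0.0236 0.0689 0.0551] [ 93 112 161]
0.02 89 [-0.0069 -0.0059 -0.0053 -0.0048]
0.03 89 [-0.0101 -0.006  -0.0054 -0.0046]
0.04 139 [-0.0259 -0.01   -0.0057 -0.0047]
0.05 81 [-0.006  -0.0044 -0.0036 -0.0028]
0.06 66 [-0.0051 -0.0042 -0.0035 -0.0031]
0.07 55 [-0.0055 -0.0041 -0.0035 -0.0028]
```

```bash
python3 -c "
from h import *
from plant import r
c=np.load('scene0.npz')
for n,s in(('0',c),('now',r.capture('scene'))):
  P=unit(pts(s).reshape(-1,3));q=P[(P[:,1]>.082)&(P[:,1]<.098)&(P[:,0]<0)&(P[:,0]>-.1)]
  for z in(.02,.03,.04,.05,.06,.07):
    k=q[abs(q[:,2]-z)<.005];print(n,z,len(k),np.percentile(k[:,0],[5,25,50,75]).round(4) if len(k) else '')
  b=P[(P[:,1]>.04)&(P[:,1]<.054)&(abs(P[:,2]-.036)<.005)&(P[:,0]<-.02)&(P[:,0]>-.135)];print('bar',len(b),np.percentile(b[:,0],[5,25,50,75,95]).round(4))
"
```

```text
0 0.02 99 [-0.0878 -0.0687 -0.0468 -0.0261]
0 0.03 196 [-0.0879 -0.0649 -0.0463 -0.027 ]
0 0.04 127 [-0.0877 -0.0693 -0.0483 -0.0294]
0 0.05 198 [-0.086  -0.0632 -0.0483 -0.0307]
0 0.06 37 [-0.0865 -0.0855 -0.0687 -0.0394]
0 0.07 18 [-0.0881 -0.0868 -0.0862 -0.0854]
bar 138 [-0.1275 -0.115  -0.0988 -0.0339 -0.0253]
now 0.02 17 [-0.0069 -0.0061 -0.0058 -0.005 ]
now 0.03 19 [-0.0062 -0.0052 -0.0048 -0.0046]
now 0.04 26 [-0.006  -0.0055 -0.0053 -0.0047]
now 0.05 20 [-0.0046 -0.0042 -0.0037 -0.0031]
now 0.06 16 [-0.0052 -0.0044 -0.0037 -0.0033]
now 0.07 18 [-0.005  -0.004  -0.0038 -0.0034]
bar 50 [-0.0463 -0.0432 -0.033  -0.0271 -0.0214]
```

By the panel and bar depth, the carriage stopped near 0.082, short of the 0.091 stop. The vertical gripper body must be touching the box front. I back off slowly so the carriage follows out to about 0.05, and then press with the tool leaned back.

Converted, 0.022 m is 2.2, 0.065 m is 6.5.

Request:
pendant(motion=[[0.3, 0, 0, 0, 0, 0], [0.7, 0, 0, 0, 0, 0], [1.2, 0, 0, 0, 0, 0], [1.7, 0, 0, 0, 0, 0], [2.2, 0, 0, 0, 0, 0], [2.7, 0, 0, 0, 0, 0], [3.2, 0, 0, 0, 0, 0], [3.7, 0, 0, 0, 0, 0], [4.5, 0, 0, 0, 0, 0], [5.5, 0, 0, 0, 0, 0], [6.5, 0, 0, 0, 0, 0], [6.5, 0, 0, 0, 0, 0]])

```text
time_s: 12.45
tcp_pos: [0.4937, 0.0894, 0.0252]
eef_rot: [-180.0, -0.1, -176.4]
contact_force: [-0.5, -0.2, 1.2]
gripper_width: 0.0008
gripper_force: 0.0
```

```bash
python3 -c "
from h import *
from plant import r
st()
a=U*R.from_euler('y',-20,degrees=True)*R.from_euler('xyz',[180,0,180],degrees=True)
row((-.125,0,.024),a);print(r.get_state()['joints'].round(1))
s=r.capture('scene');P=unit(pts(s).reshape(-1,3));q=P[(P[:,1]>.082)&(P[:,1]<.098)&(P[:,0]<0)&(P[:,0]>-.1)&(P[:,2]>.065)&(P[:,2]<.075)];print(np.percentile(q[:,0],[5,50]))
T=r.capture('top');cv2.imwrite('pics/t8.png',cv2.resize(T['frame'][140:320,190:400,::-1],None,fx=3.3,fy=3.3,interpolation=2))"
```

```text
t 12.45 unit tcp [[-0.1232 -0.0005  0.0252]] F [-0.49 -0.16  1.23] 0.0008193761356779521 0.0
row [0.0018 0.0005 0.0012] [-2.000e-02 -2.013e+01  6.000e-02] dist 0.002245354847741655 20.12755442507901
[ 3.270e+01  1.770e+01 -3.490e+01 -1.000e-01 -3.750e+01 -1.191e+02]
[-0.01420683 -0.01250853]
```

The panel now rests about 8.7 mm out from the pressed position and did not spring to 0.05. That matches 0.091 to 0.082: the carriage had started about 9 mm in, so the stop was reached and the catch holds. I withdraw and check that it stays.

Request:
pendant(motion=[[1, 0, -1, 0, 0, 0], [1.5, 0, -4, 0, 0, 0], [1.5, 0, -8, 0, 0, 0], [1.5, 0, -12, 0, 0, 0], [1.5, 0, -15, 0, 0, 0], [1.5, 4, -15, 0, 0, 0], [1.5, 8, -15, 0, 0, 0], [1.5, 12, -15, 0, 0, 0], [1.5, 12, -15, 0, 0, 0], [1.5, 12, -15, 0, 0, 0], [1.5, 12, -15, 0, 0, 0], [1.5, 12, -15, 0, 0, 0]])

```text
time_s: 13.55
tcp_pos: [0.4739, 0.2083, 0.1752]
eef_rot: [-180.0, -0.1, -176.5]
contact_force: [0.3, 0.0, -0.5]
gripper_width: 0.0002
gripper_force: 0.0
```

```bash
python3 -c "
from h import *
from plant import r
st()
c=np.load('top0.npz');s=r.capture('top');k=np.load('scene0.npz');z=r.capture('scene')
for n,c in(('0',c),('now',s)):
  P=unit(pts(c).reshape(-1,3))
  b=P[(abs(P[:,1])<.03)&(abs(P[:,2]-.037)<.006)&(P[:,0]<-.03)&(P[:,0]>-.14)];b=b[b[:,0]<np.percentile(b[:,0],5)+.012];print(n,'bar',len(b),np.percentile(b[:,0],[5,50]))
for n,c in(('0',k),('now',z)):
  P=unit(pts(c).reshape(-1,3));q=P[(P[:,1]>.06)&(P[:,1]<.098)&(P[:,0]<0)&(P[:,0]>-.1)&(P[:,2]>.077)&(P[:,2]<.085)];print(n,'ptop',len(q),np.percentile(q[:,0],[5,50]))
# inside the bay through window: bottle surface
P=unit(pts(z).reshape(-1,3));h=cv2.cvtColor(z['frame'],cv2.COLOR_RGB2HSV).reshape(-1,3)
q=(P[:,0]>0.005)&(P[:,0]<.06)&(P[:,1]>-.06)&(P[:,1]<.09)&(P[:,2]>.02)&(P[:,2]<.08);print('bay',q.sum());
bl=q&(h[:,0]>100)&(h[:,0]<125)&(h[:,1]>90);print('blue',P[bl].round(3)[:8])
P0=pts(s);
for n,(a,b,cc,d,lo,hi) in dict(tape=(390,440,235,285,.01,.03),oil=(355,380,170,195,.02,.08),mug=(140,205,205,285,.03,.12)).items():
  q=P0[cc:d,a:b].reshape(-1,3);q=q[(q[:,2]>lo)&(q[:,2]<hi)];print(n,q.mean(0).round(4))
"
```

```text
t 13.55 unit tcp [[-0.1357  0.1194  0.1752]] F [ 0.35 -0.02 -0.49] 0.00023342653890660026 0.0
0 bar 177 [-0.12952695 -0.12461865]
now bar 170 [-0.05594645 -0.05153124]
0 ptop 74 [-0.08868495 -0.08537783]
now ptop 68 [-0.01474065 -0.01204262]
bay 177
blue [[0.021 0.062 0.062]
 [0.02  0.06  0.06 ]
 [0.021 0.065 0.061]
 [0.021 0.063 0.059]
 [0.019 0.062 0.059]
 [0.019 0.059 0.057]
 [0.021 0.068 0.06 ]
 [0.02  0.067 0.06 ]]
tape [ 0.558  -0.1491  0.0183]
oil [ 0.7068 -0.0602  0.0442]
mug [0.6188 0.3171 0.0652]
```

```bash
python3 -c "
from h import *
from plant import r
k=np.load('top0.npz');z=r.capture('top')
for c in(k,z):
  P=pts(c)[205:285,140:205].reshape(-1,3);q=P[(P[:,2]>.085)&(P[:,2]<.102)&(P[:,1]>.25)];print(len(q),q.min(0).round(3),q.max(0).round(3),np.median(q,0).round(3))
k=np.load('scene0.npz');z=r.capture('scene')
print(np.abs(k['frame'][300:380,190:240].astype(int)-z['frame'][300:380,190:240]).mean())
st()"
```

```text
423 [0.528 0.266 0.085] [0.637 0.358 0.099] [0.591 0.321 0.092]
224 [0.563 0.267 0.085] [0.638 0.357 0.098] [0.621 0.307 0.093]
14.595
t 13.75 unit tcp [[-0.1355  0.1192  0.1754]] F [-0.87 -0.61 -0.26] 0.0009504522339602919 0.0
```

The mug's visible rim extents are unchanged; the arm only hides its near side. Handing in.

```bash
python3 -c "
from plant import r
print(r.close_job())"
```

```text
the job is handed in; nothing more can be done
None
```

I handed the job in without seeing a verdict: the bottle lies level between the rollers with its cap away from the step, the carriage was pressed in and stayed put after I let go (I read it as latched near 0.082 m, inferring it started about 9 mm in), and the mug, dropper bottle and tape appear unmoved.

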